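# Load a sensor cartridge and snap the rocker catch

## Task

Lay the loose sensor cartridge in the open upper end of the sloping chute, steel nose pointing downhill like the one already loaded, and slide it down until its nose is fully home against that one. Then press the chute's black rocker pad down until it snaps over and stays down, so that the catch stands up behind the cartridge; let go and leave the bottle, the beaker and the spanner alone.

Things in the scene. Friction and masses are not known exactly. Their poses are not given: they have to be found in the camera images.
- spare_mid (a point): the loose sensor cartridge, lying on the bench: white plastic block 70 long x 40 wide x 44 mm high, with a round steel nose (28 mm diameter, 30 mm long) in the middle of one end; 0.14 to 0.28 kg. This point is the block's centre, 22 mm above its underside; x points out along the nose (tip at x = +65 mm, tail face at x = -35 mm), y across the 40 mm width, z up.
- spare_nose (a point): tip of the loose cartridge's steel nose, 65 mm from spare_mid
- chute: the sloping steel chute, fixed on a stand on the bench. Origin on the centre line of its floor, about 105 mm above the bench; x runs downhill along the floor (slope 0.24 rad), z square to the floor, y across. Floor at z = 0 from x = -40 to 216 mm, 45 mm wide between walls; a 22 mm wide slot for the catch runs along its middle from x = -40 to 22 mm. A cartridge does not slide by itself, it must be pushed.
- tube_mouth (a point): middle of the mouth of the chute's closed part, at chute x = 75, z = 25 mm, same axes. Uphill of it (x = -40 to 75 mm) the chute is open, with walls only 8 mm high and 3 mm thick; downhill (to 222 mm) it is a tube 45 mm wide and 50 mm high inside under two 3 mm thick lips that leave a 22 mm slit in its top. A like cartridge is fixed in it, nose downhill, tail face at chute x = 114 mm.
- home (a point): point fixed to the chute at x = 48, y = 0, z = 22 mm, same axes: where spare_mid is when the loose cartridge is fully home, its nose tip touching the loaded one (its tail face is then at chute x = 13 mm).
- catch (a joint): angle of the rocker catch in rad: 0 open (tongue sunk below the floor), 0.5 snapped shut (pad about 36 mm lower, tongue about 9 mm above the floor behind the tail). Two-position spring: the pad resists with 5 N at first, about 11 N at 0.13 rad, nil at 0.24, beyond which it drives itself to 0.5 and stays; released earlier it springs back. Pivot: across the chute at x = -14, z = -15 mm.
- catch_pad (a point): centre of the top of the black 60 x 60 mm ribbed rocker pad, just uphill of the chute's open end. x downhill, z square to the pad; pressing goes along -z. It moves with the rocker, 81 mm from the pivot line.
- amber_bottle: bystander: amber bottle 70 mm in diameter, 160 mm tall, origin under its centre
- beaker: bystander: glass beaker 76 mm in diameter, 90 mm tall, origin under its centre
- spanner: bystander: steel spanner 160 mm long lying on the bench
Things that resemble listed ones, but are neither listed nor needed, are in the scene too. Several things look just like the part that bears spare_mid: the one meant starts farthest to the robot's left.

How it is judged:
By the outcome, as a careful person would: the job done as asked, in the order asked, and still so for the second after the job is handed in, with the robot touching nothing.
It also fails if it takes over 54 s, if anything falls off the work surface, if the arm or the gripper's body presses on something with over 40 N, if the wrist force passes 120 N, or if a joint passes its speed limit or range.

## Robot

A 7-joint arm with a two-finger parallel gripper is mounted at the origin on the work surface. World frame = base frame: x ahead of the robot, y to its left, z up, the work surface at z = 0. Lengths are in m, angles in rad, forces in N, time in s.
With the tool pointing down it reaches from about 0.4 to 0.85 m from the base axis. Payload 10.4 kg.
Tool frame: the origin (TCP) lies midway between the tips of the shut fingers; the grasp point (between the pads) lies 19 mm behind it (manip.hold_point_z is the distance from the TCP to the grasp point, in m); z points along the fingers, y is the line along which they close (so a half turn about z gives the same grasp; the last joint's range is limited). The gripper opens to 85 mm and grips with 20 to 120 N. Pads are 22 mm wide; open, the fingers measure 114 mm over their backs; the gripper's body (76 mm by 85 mm) begins 54 mm behind the grasp point. The pads swing forward as they close: fully open they stand 13 mm farther back than shut.
Start: joints at [-1.344, 0.332, -0.065, 1.46, 0.022, 1.35, -0.088], TCP at [0.154, 0.606, 0.231] pointing down, gripper open.
Joint ranges: [-2.6, 2.6], [-0.5, 2.12], [-1.47, 1.34], [0.16, 2.42], [-1.27, 4.41], [0.06, 2.06], [-2.6, 2.6]. Speed limits (rad/s): [2.22, 2.22, 2.79, 2.79, 3.14, 3.14, 3.14].

## Interface

Orientations are given as a unit quaternion [x, y, z, w].
In Python, from workcell import manip, eyes, job gives the robot as it stands.
- The arm moves only by the shell command python3 -m crank 'ROWS' [FORCE]. ROWS is JSON, a list that holds one entry, the list of rows, each a list of 7 numbers: the finger opening in cm, from 0 to 8.54, then the shift along the world's x, y, z in cm, then the turn, a rotation vector about the world's x, y, z in degrees. In form: [[[hand, x, y, z, ax, ay, az], ...]]. A call has 1 to 20 rows; each row shifts and turns the commanded pose from where the row before left it; what a row does not reach is not made up. A row lasts 1/8 s, in which the tool goes at most 62.5 mm and 10.7 degrees, less where a joint would pass 70% of its speed; a pose out of reach is approached as far as the arm can. A call with a gripper value outside its range is refused whole. The fingers move at their own pace and stop on an object; FORCE is the grip in N (left out, the last holds). Time passes only in rows, so rows that do not move let the fingers close. It gives the time, the measured TCP pose, the force, the opening and the grip force at its end, in the units of the state.
- manip.get_obs(): the state, without advancing time (a new reading comes with each control period).
- eyes.camera(name): name is "side" or "top"; returns (picture, depth): 400x640x3 uint8, red, green, blue; 400x640 float32, m along the optical axis (not along the pixel's ray), 0 where there is no reading.
- eyes.camera_params(name): a dict with "fx", "fy", "cx", "cy" (pixels), "dist" ([k1, k2, p1, p2, k3] as OpenCV has them; the pictures are not rectified), "world_from_camera" (4x4, takes a point from camera to world coordinates). Camera axes: x right, y down, z forward; pixel columns grow to the right and rows downward; lengths in m; the calibration is good to about 2 mm. A picture is of the moment at which its call begins. camera_params takes no time and is no camera call.
- job.hand_in(): hands the job in; it is judged then, once.
The state is a dict: "clock": time; "joint_pos": joint angles; "joint_velocities": joint speeds; "tau": joint torques, N m; "position": TCP position; "ee_rot": TCP orientation; "ft_force": force on the tool from outside, world axes, zero at the start; "torque": the same for the moment, N m; "grip_width": opening from 0.0 (shut) to 1.0 (fully open); "grasp_force": force on a finger pad.
Only numpy, scipy, OpenCV 4.12 (cv2) and the standard library are available. Lean on these libraries where they do the work, as an engineer would, in place of code of your own. Each camera call takes 0.05 s, during which the arm holds its last target. There are 200 camera calls.

## Working session

There is one attempt and no reset: what is moved stays moved. The work goes in short steps, Python scripts to look and compute and a shell command to move; the robot and the scene stay as the last step left them, time stands still between calls to the robot, and variables do not carry over. Pictures are saved under pics/ and viewed, at most 10 in all, crops included, and the job is handed in when it is done.

```bash
mkdir -p pics; ls; cat > h.py <<'E'
import numpy as np, cv2
from workcell import manip, eyes, job
from scipy.spatial.transform import Rotation as R
def cam(n):
    im,d=eyes.camera(n); p=eyes.camera_params(n); np.savez(f'/tmp/{n}.npz',im=im,d=d); return im,d,p
def load(n):
    z=np.load(f'/tmp/{n}.npz'); return z['im'],z['d'],eyes.camera_params(n)
def K(p): return np.array([[p['fx'],0,p['cx']],[0,p['fy'],p['cy']],[0,0,1.]])
def rays(p,uv):
    q=cv2.undistortPoints(np.array(uv,float).reshape(-1,1,2),K(p),np.array(p['dist']))[:,0]
    T=np.array(p['world_from_camera']); return T[:3,3],np.c_[q,np.ones(len(q))]@T[:3,:3].T
def plane(p,uv,z):
    o,r=rays(p,uv); return o+r*((z-o[2])/r[:,2])[:,None]
def pts(p,uv,d):
    uv=np.array(uv).reshape(-1,2); o,r=rays(p,uv); return o+r*d[uv[:,1].astype(int),uv[:,0].astype(int)][:,None]
def proj(p,X):
    T=np.linalg.inv(np.array(p['world_from_camera'])); rv=cv2.Rodrigues(T[:3,:3])[0]
    return cv2.projectPoints(np.array(X,float).reshape(-1,1,3),rv,T[:3,3],K(p),np.array(p['dist']))[0][:,0]
def save(im,f): cv2.imwrite(f'pics/{f}.png',im[:,:,::-1])
E
python3 - <<'E'
from h import *
for n in('top','side'):
    im,d,p=cam(n); save(im,n+'0'); print(n,np.round(p['world_from_camera'],3).tolist(),p['fx'])
print(manip.get_obs())
E
```

```text
pics
top [[-0.018, -0.994, 0.108, 0.41], [-1.0, 0.019, 0.005, 0.042], [-0.007, -0.108, -0.994, 1.189], [0.0, 0.0, 0.0, 1.0]] 399.623769165507
side [[0.985, -0.125, 0.123, 0.346], [-0.175, -0.75, 0.638, -0.91], [0.012, -0.649, -0.76, 1.194], [0.0, 0.0, 0.0, 1.0]] 516.1361232830347
{'clock': 0.1, 'joint_pos': array([-1.34358005,  0.33279284, -0.06472484,  1.46083951,  0.0215777 ,
        1.34987956, -0.08852605]), 'joint_velocities': array([ 0.0006677 , -0.00123698, -0.00076076, -0.00165128, -0.00288089,
        0.00182597, -0.00089733]), 'tau': array([ 2.12259823e-03, -6.26745629e+01,  4.93028015e-02, -3.92422163e+01,
        1.63284643e-02,  7.09727567e-03, -5.52583822e-05]), 'position': array([0.15441689, 0.60529153, 0.23061394]), 'ee_rot': array([ 1.24577924e-01,  9.92209638e-01, -6.09146361e-04, -6.41750870e-05]), 'ft_force': array([-0.75122088, -0.31796622,  0.89784737]), 'torque': array([-0.04316033,  0.00993167, -0.02656811]), 'grasp_force': 0.0, 'grip_width': 1.0000057902712116}
```

View pics/top0.png

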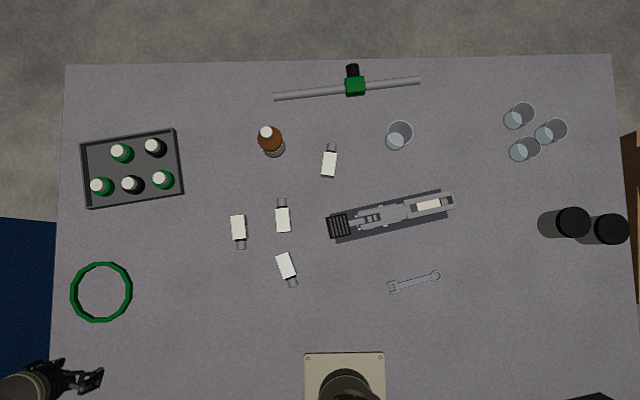

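View pics/side0.png

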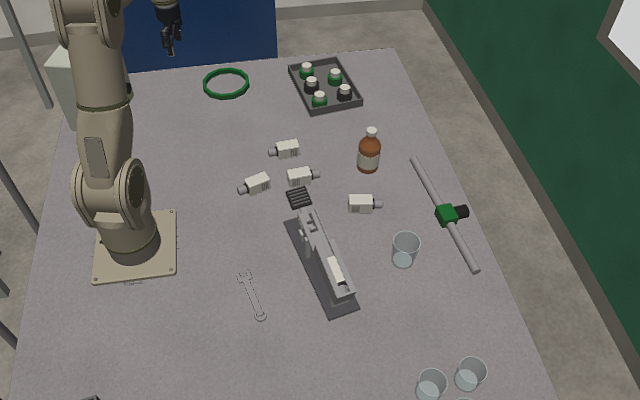

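Candidates for the loose cartridge, in top-view pixels: (239,230), (283,217), (287,268) and (329,161). The one loaded in the chute, at (428,206), is excluded. Left (+y) is image left, so the one meant is (239,230), with its nose towards the robot (239,246). In the side view it is at (286,149).

```bash
python3 - <<'E'
from h import *
im,d,p=load('top'); im2,d2,p2=load('side')
a=cv2.resize(im[195:265,215:315],(400,280),interpolation=cv2.INTER_CUBIC)
b=cv2.resize(im[180:250,320:460],(800,400),interpolation=cv2.INTER_CUBIC)
c=np.zeros((600,800,3),np.uint8); c[:280,:400]=a
c[:280,400:]=cv2.resize(im2[125:195,235:335],(400,280),interpolation=cv2.INTER_CUBIC)
c[280:]=cv2.resize(b,(800,400))[40:360]
save(c,'crop1')
hsv=cv2.cvtColor(im,cv2.COLOR_RGB2HSV); m=((hsv[...,2]>195)&(hsv[...,1]<40)).astype(np.uint8)
for q in cv2.findContours(m,0,2)[0]:
    if cv2.contourArea(q)<60: continue
    r=cv2.minAreaRect(q); print(cv2.contourArea(q),r)
    print(np.round(plane(p,cv2.boxPoints(r),0.044),4).tolist())
# depth heights along chute
for uv in [(338,226),(345,223),(360,220),(400,213),(428,206),(440,203),(239,230),(239,246)]: print(uv,np.round(pts(p,uv,d)[0],4))
E
```

```text
264.5 ((284.9342956542969, 265.0693664550781), (23.836576461791992, 12.473620414733887), 70.01689910888672)
[[0.393, 0.1904, 0.044], [0.4045, 0.1569, 0.044], [0.3411, 0.1344, 0.044], [0.3298, 0.1676, 0.044]]
250.0 ((237.6633758544922, 226.6336669921875), (23.28386878967285, 12.139453887939453), 84.2894058227539)
[[0.5106, 0.3181, 0.044], [0.5134, 0.2833, 0.044], [0.4468, 0.2764, 0.044], [0.444, 0.3109, 0.044]]
250.5 ((282.1033935546875, 219.58541870117188), (23.275632858276367, 12.135564804077148), 84.5596694946289)
[[0.5286, 0.1899, 0.044], [0.5313, 0.155, 0.044], [0.4645, 0.1492, 0.044], [0.4618, 0.1839, 0.044]]
236.5 ((328.45965576171875, 163.26895141601562), (11.867236137390137, 22.547748565673828), 8.530765533447266)
[[0.6285, 0.0557, 0.044], [0.6945, 0.0447, 0.044], [0.6886, 0.0105, 0.044], [0.6227, 0.0217, 0.044]]
(338, 226) [0.4713 0.0113 0.1112]
(345, 223) [ 0.479  -0.0078  0.1112]
(360, 220) [ 0.4876 -0.0499  0.0939]
(400, 213) [ 0.5055 -0.1617  0.0856]
(428, 206) [ 0.5202 -0.2315  0.1183]
(440, 203) [ 0.5292 -0.268   0.1047]
(239, 230) [0.4687 0.2928 0.0462]
(239, 246) [0.4233 0.2954 0.0331]
```

View pics/crop1.png

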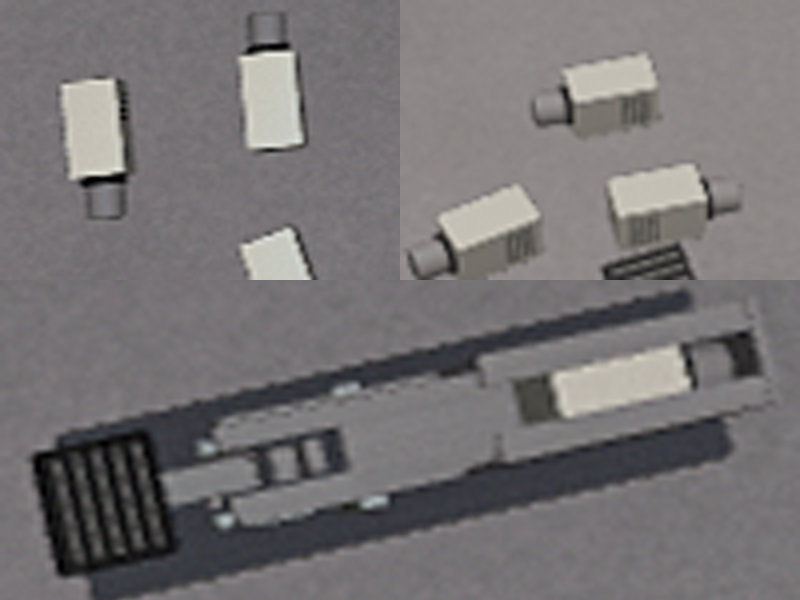

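The top-left of the crop confirms the target: a block with its nose towards the robot, slightly yawed. The lower crop shows the chute with its pad at the left, the mouth corners near (480,357) and (500,460), and the loaded nose pointing right (downhill).

```bash
cat > fit.py <<'E'
from h import *
from scipy.optimize import least_squares
def Tc(v):
    Rm=R.from_euler('ZY',[v[3],0.24]).as_matrix(); return Rm,np.array(v[:3])
def W(v,X):
    Rm,o=Tc(v); return np.atleast_2d(X)@Rm.T+o
E
python3 - <<'E'
from fit import *
im,d,p=load('top'); im2,d2,p2=load('side')
X=np.array([[75,25.5,53],[75,-25.5,53],[222,25.5,53],[222,-25.5,53],[-40,25.5,8],[-40,-25.5,8]])/1000
C=np.array([(479,357),(500,460),(755,300),(770,400),(215,425),(232,520)],float)
uv=(C-[0,240]+.5)/5.714-.5+[320,180]
f=lambda v:(proj(p,W(v,X))-uv).ravel()
for free in (0,1):
    g=(lambda v:np.r_[f(v),(v[2]-.105)*(1e5 if not free else 100)])
    r=least_squares(g,[.48,-.07,.105,-1.35]); print(np.round(r.x,4),np.round(r.fun,1))
v=r.x
# depth cloud in chute frame
uu,vv=np.meshgrid(np.arange(325,462),np.arange(180,250)); q=np.c_[uu.ravel(),vv.ravel()]
P=pts(p,q,d); Rm,o=Tc(v); L=(P-o)@Rm*1000
for nm,lo,hi in (('lip',(90,14,40),(210,23,65)),('lip2',(90,-23,40),(210,-14,65)),('floor',(30,-18,-15),(70,18,15)),('pad',(-130,-25,-30),(-60,25,60))):
    s=np.all((L>lo)&(L<hi),1); M=L[s]
    c=np.linalg.lstsq(np.c_[M[:,0]-M[:,0].mean(),M[:,1],np.ones(len(M))],M[:,2],rcond=None)[0]
    print(nm,s.sum(),M.mean(0).round(1),M.min(0).round(),M.max(0).round(),c.round(3))
# overlay
B=[]
for x,y,z in [(-40,25.5,8),(75,25.5,8),(75,25.5,53),(222,25.5,53),(222,-25.5,53),(75,-25.5,53),(75,-25.5,8),(-40,-25.5,8),(-40,-25.5,0),(-40,25.5,0)]: B.append((x,y,z))
B=np.array(B)/1000
def ov(im,p,u0,v0,w,h,s):
    c=cv2.resize(im[v0:v0+h,u0:u0+w],None,fx=s,fy=s,interpolation=cv2.INTER_CUBIC)
    k=(proj(p,W(v,B))-[u0,v0]+.5)*s-.5
    cv2.polylines(c,[np.round(k).astype(int)],True,(255,0,0),1); return c
a=ov(im,p,320,180,140,70,3); b=ov(im2,p2,280,180,85,140,4.28)
c=np.zeros((600,800,3),np.uint8); c[:a.shape[0],:a.shape[1]]=a; c[:b.shape[0],430:430+b.shape[1]]=b[:600]
save(c,'ov1')
E
```

```text
[ 0.4933 -0.0812  0.105  -1.3658] [-1.  -0.2  0.   0.5 -0.9 -0.2  1.2  0.4 -0.4 -1.3  1.1  0.7 -0. ]
[ 0.4934 -0.0813  0.1044 -1.3658] [-1.  -0.2  0.   0.5 -1.  -0.2  1.2  0.4 -0.3 -1.3  1.1  0.7 -0.1]
lip 135 [148.8  18.5  54.2] [90. 14. 48.] [209.  23.  59.] [0.0000e+00 3.2000e-02 5.3564e+01]
lip2 137 [150.4 -18.5  54.2] [ 91. -23.  49.] [210. -14.  58.] [1.1000e-02 7.7000e-02 5.5617e+01]
floor 175 [50.   0.2  1.4] [ 30. -18.  -4.] [70. 18.  7.] [-0.036  0.021  1.374]
pad 407 [-94.2  -0.1 -12.6] [-123.  -25.  -21.] [-60.  25.  -7.] [ 5.0000e-03 -4.0000e-03 -1.2578e+01]
```

View pics/ov1.png

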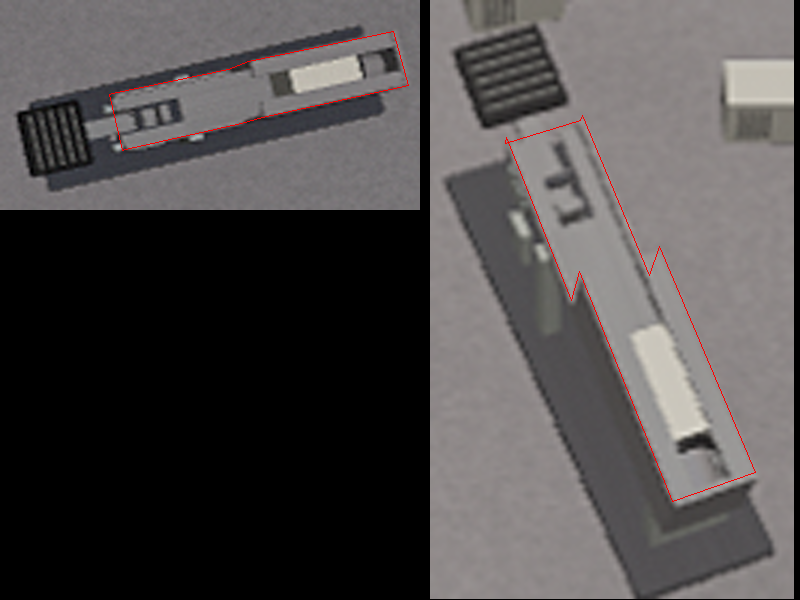

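The fit holds to about 2 mm in both views: the red outline sits on the chute's walls and lips. Moving above the cartridge.

```bash
python3 -m crank '[[[8.5,2.08,-1.92,-0.6,0,0,-10],[8.5,2.08,-1.92,-0.6,0,0,-10],[8.5,2.08,-1.92,-0.6,0,0,-10],[8.5,2.08,-1.92,-0.6,0,0,-10],[8.5,2.08,-1.92,-0.6,0,0,-10],[8.5,2.08,-1.92,-0.6,0,0,-10],[8.5,2.08,-1.92,-0.6,0,0,-10],[8.5,2.08,-1.92,-0.6,0,0,-10],[8.5,2.08,-1.92,-0.6,0,0,-10],[8.5,2.08,-1.92,-0.6,0,0,-10],[8.5,2.08,-1.92,-0.6,0,0,-10],[8.5,2.08,-1.92,-0.6,0,0,-10],[8.5,2.08,-1.92,-0.6,0,0,-10],[8.5,2.08,-1.92,-0.6,0,0,-10],[8.5,2.08,-1.92,-0.6,0,0,-10],[8.5,2.08,-1.92,-0.6,0,0,-10],[8.5,0,0,0,0,0,0],[8.5,0,0,0,0,0,0]]]'
cat > tgt.py <<'E'
from fit import *
def rel(pos,xa,za):
    """delta cm and rotvec deg to TCP pos; tool z=za; tool y = za x xa (xa: tool x dir)"""
    o=manip.get_obs(); za=np.array(za)/np.linalg.norm(za); ya=np.cross(za,xa); ya/=np.linalg.norm(ya)
    Rg=np.c_[np.cross(ya,za),ya,za]; Rc=R.from_quat(o['ee_rot'])
    print('d cm',np.round((np.array(pos)-o['position'])*100,2),'rot deg',np.round((R.from_matrix(Rg)*Rc.inv()).as_rotvec(degrees=True),2))
    print('tool axes',Rc.as_matrix().round(3).tolist(),'F',o['ft_force'].round(1),'w',o['grip_width'],'t',o['clock'],'j',o['joint_pos'].round(2))
E
python3 - <<'E'
from tgt import *
# tool y along -83.9deg -> tool x = y x z, z down
y=np.r_[np.cos(np.radians(-83.9)),np.sin(np.radians(-83.9)),0]; z=np.r_[0,0,-1.]
rel([.4867,.2981,.012],np.cross(y,z),z)
E
```

```text
clock: 2.35
position: [0.4867, 0.299, 0.1351]
ee_rot: [0.999, 0.051, -0.0, 0.0]
ft_force: [-0.2, 0.5, -0.2]
grip_width: 0.996
grasp_force: 0.0
d cm [  0.    -0.09 -12.31] rot deg [ 0.01 -0.04  0.26]
tool axes [[0.995, 0.102, -0.001], [0.102, -0.995, -0.0], [-0.001, 0.0, -1.0]] F [-0.2  0.5 -0.2] w 0.9964255718057959 t 2.35 j [-1.05  0.31  0.5   1.75 -0.16  1.13 -1.97]
```

```bash
python3 -m crank '[[[8.5,0,-0.09,-3,0,0,0.26],[8.5,0,0,-3,0,0,0],[8.5,0,0,-3,0,0,0],[8.5,0,0,-2,0,0,0],[8.5,0,0,-1.3,0,0,0],[8.5,0,0,0,0,0,0],[6,0,0,0,0,0,0],[5,0,0,0,0,0,0],[4.2,0,0,0,0,0,0],[3,0,0,0,0,0,0],[3,0,0,0,0,0,0],[3,0,0,0,0,0,0],[3,0,0,0,0,0,0]]]' 50
python3 -m crank '[[[3,0,0,2,0,0,0],[3,0,0,3,0,0,0],[3,0,0,4,0,0,0],[3,0,0,5,0,0,0],[3,0,0,4,0,0,0],[3,0,0,0,0,0,0]]]'
python3 - <<'E'
from tgt import *
im,d,p=cam('top'); im2,d2,p2=cam('side')
o=manip.get_obs(); u=proj(p,o['position'])[0].astype(int); w=proj(p2,o['position'])[0].astype(int); print(u,w,o['position'])
c=np.hstack([cv2.resize(i[max(v[1]-50,0):v[1]+50,max(v[0]-50,0):v[0]+50],(400,400),interpolation=cv2.INTER_CUBIC) for i,v in((im,u),(im2,w))]); save(c,'grasp1')
E
```

```text
clock: 3.98
position: [0.4877, 0.2979, 0.013]
ee_rot: [0.999, 0.052, 0.0, -0.0]
ft_force: [-1.5, 0.2, 6.1]
grip_width: 0.458
grasp_force: 51.3
clock: 4.72
position: [0.4888, 0.2981, 0.1965]
ee_rot: [0.999, 0.052, 0.002, -0.002]
ft_force: [0.6, -0.8, -2.4]
grip_width: 0.462
grasp_force: 51.1
[224 219] [288 107] [0.48702552 0.29731334 0.19250545]
```

View pics/grasp1.png

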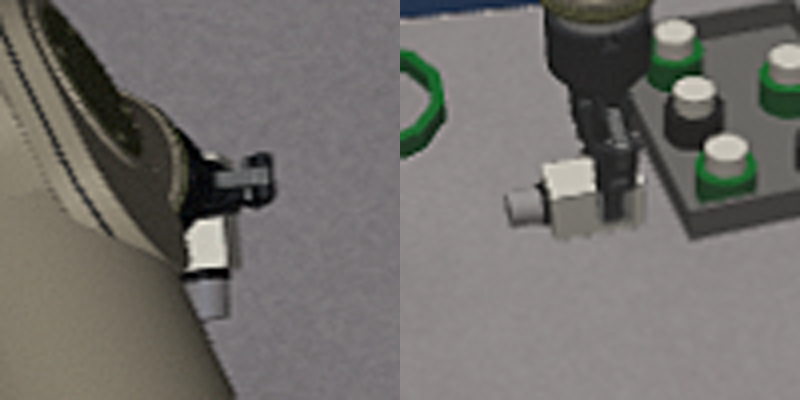

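The cartridge is held squarely, nose left in the side view at (505,205) of the crop. Next I work out the hover pose over the chute.

```bash
cat > go.py <<'E'
from tgt import *
import sys
v=[.4934,-.0813,.105,-1.3658]
def go(x,y,z):
    Rm,_=Tc(v); rel(W(v,np.array([x,y,z])/1000)[0],-Rm[:,0],-Rm[:,2])
    L=(manip.get_obs()['position']-np.array(v[:3]))@Rm*1000; print('TCP chute mm',L.round(1),'F chute',(manip.get_obs()['ft_force']@Rm).round(1))
    print('cm per 10mm: x',Rm[:,0].round(3),'y',Rm[:,1].round(3),'z',Rm[:,2].round(3))
if __name__=='__main__': go(*map(float,sys.argv[1:]))
E
python3 go.py -7 0 75
```

```text
d cm [  0.86 -38.94  -1.3 ] rot deg [12.5  -9.15 95.3 ]
tool axes [[0.995, 0.103, -0.0], [0.103, -0.995, 0.0], [-0.0, -0.0, -1.0]] F [ 0.4 -0.3 -1.8] w 0.4595221594986744 t 4.825 j [-1.07  0.25  0.52  1.69 -0.13  1.24 -1.99]
TCP chute mm [-382.1   70.8   -3.4] F chute [ 0.8  0.4 -1.7]
cm per 10mm: x [ 0.198 -0.951 -0.238] y [0.979 0.204 0.   ] z [ 0.048 -0.233  0.971]
```

```bash
python3 -m crank '[[[3,0.06,-2.78,-0.09,0.893,-0.654,6.807],[3,0.06,-2.78,-0.09,0.893,-0.654,6.807],[3,0.06,-2.78,-0.09,0.893,-0.654,6.807],[3,0.06,-2.78,-0.09,0.893,-0.654,6.807],[3,0.06,-2.78,-0.09,0.893,-0.654,6.807],[3,0.06,-2.78,-0.09,0.893,-0.654,6.807],[3,0.06,-2.78,-0.09,0.893,-0.654,6.807],[3,0.06,-2.78,-0.09,0.893,-0.654,6.807],[3,0.06,-2.78,-0.09,0.893,-0.654,6.807],[3,0.06,-2.78,-0.09,0.893,-0.654,6.807],[3,0.06,-2.78,-0.09,0.893,-0.654,6.807],[3,0.06,-2.78,-0.09,0.893,-0.654,6.807],[3,0.06,-2.78,-0.09,0.893,-0.654,6.807],[3,0.06,-2.78,-0.09,0.893,-0.654,6.807],[3,0,0,0,0,0,0],[3,0,0,0,0,0,0]]]'
python3 go.py -7 0 40
```

```text
clock: 6.82
position: [0.4951, -0.0911, 0.1788]
ee_rot: [0.627, 0.77, 0.075, -0.094]
ft_force: [0.8, -0.7, -2.4]
grip_width: 0.462
grasp_force: 50.9
d cm [-0.11  0.71 -3.33] rot deg [-0.01 -0.11  0.06]
tool axes [[-0.196, 0.979, -0.05], [0.951, 0.203, 0.233], [0.238, -0.002, -0.971]] F [ 0.8 -0.7 -2.4] w 0.46249728957383707 t 6.825 j [-0.43  0.22  0.76  1.8  -0.37  1.32  0.65]
TCP chute mm [-7.9 -0.3 74.1] F chute [ 1.4  0.6 -2.1]
cm per 10mm: x [ 0.198 -0.951 -0.238] y [0.979 0.204 0.   ] z [ 0.048 -0.233  0.971]
```

Lower to about 20 mm clearance (TCP z 33) and check in both cameras.

```bash
python3 -m crank '[[[3,-0.08,0.5,-2,0,0,0],[3,-0.08,0.5,-2,0,0,0],[3,0,0,0,0,0,0],[3,0,0,0,0,0,0]]]'
python3 - <<'E'
from go import *
im,d,p=cam('top'); im2,d2,p2=cam('side')
Rm,_=Tc(v); L=(manip.get_obs()['position']-np.array(v[:3]))@Rm*1000
go(*L)
c0=L+[9,0,9]  # expected mid
def box(z): return np.array([(c0[0]+sx*35,c0[1]+sy*20,c0[2]+z) for sx,sy in((-1,-1),(1,-1),(1,1),(-1,1))])/1000
out=[]
for i,pp,u0,v0 in((im,p,325,180),(im2,p2,280,160)):
    s=5; k=cv2.resize(i[v0:v0+80,u0:u0+80],None,fx=s,fy=s,interpolation=cv2.INTER_CUBIC)
    for z in(-22,22): cv2.polylines(k,[np.round((proj(pp,W(v,box(z)))-[u0,v0]+.5)*s).astype(int)],True,(0,255,0),1)
    t=np.array([(-40,22.5,8),(75,22.5,8),(75,-22.5,8),(-40,-22.5,8)])/1000
    cv2.polylines(k,[np.round((proj(pp,W(v,t))-[u0,v0]+.5)*s).astype(int)],True,(255,0,0),1)
    out.append(k)
save(np.hstack(out),'hover1')
E
```

```text
clock: 7.32
position: [0.4943, -0.0813, 0.1404]
ee_rot: [0.626, 0.77, 0.076, -0.093]
ft_force: [0.6, -0.9, -2.1]
grip_width: 0.46
grasp_force: 50.9
d cm [ 0.  0. -0.] rot deg [-0.01  0.09  0.  ]
tool axes [[-0.198, 0.979, -0.047], [0.951, 0.204, 0.233], [0.238, 0.002, -0.971]] F [ 1.1 -0.2 -1.1] w 0.45917947369366224 t 7.425 j [-0.42  0.26  0.74  1.86 -0.41  1.24  0.68]
TCP chute mm [-7.8  1.1 34.7] F chute [ 0.7  1.  -0.9]
cm per 10mm: x [ 0.198 -0.951 -0.238] y [0.979 0.204 0.   ] z [ 0.048 -0.233  0.971]
```

View pics/hover1.png

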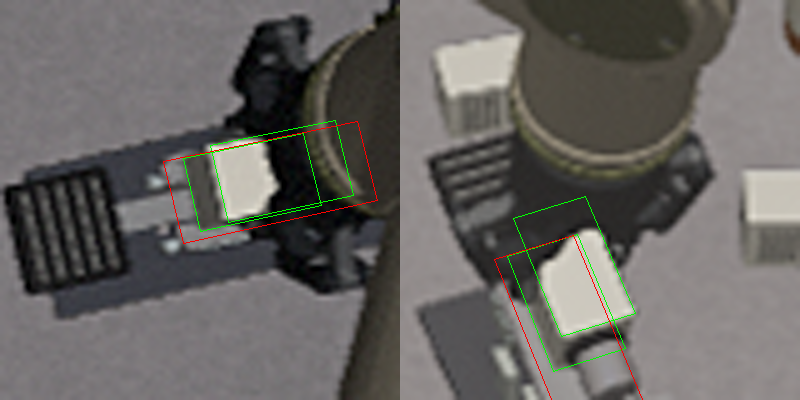

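Both views show the held block where predicted (green) to within about 1 mm and centred between the walls (red). Lowering.

```bash
python3 -m crank '[[[3,-0.14,0.1,-0.5,0,0,0],[3,-0.02,0.12,-0.5,0,0,0],[3,-0.02,0.12,-0.5,0,0,0],[3,-0.02,0.1,-0.3,0,0,0],[3,0,0,0,0,0,0],[3,0,0,0,0,0,0]]]'
python3 go.py -8 0 13
```

```text
clock: 8.18
position: [0.4922, -0.0774, 0.1218]
ee_rot: [0.626, 0.77, 0.076, -0.093]
ft_force: [0.1, 0.4, -2.1]
grip_width: 0.46
grasp_force: 50.9
d cm [ 0.03  0.06 -0.23] rot deg [-0.01  0.02 -0.  ]
tool axes [[-0.198, 0.979, -0.048], [0.951, 0.204, 0.233], [0.238, 0.0, -0.971]] F [ 0.1  0.4 -2.1] w 0.4601016066049516 t 8.175 j [-0.42  0.28  0.73  1.88 -0.42  1.21  0.69]
TCP chute mm [-8.  -0.4 15.4] F chute [ 0.1  0.2 -2.1]
cm per 10mm: x [ 0.198 -0.951 -0.238] y [0.979 0.204 0.   ] z [ 0.048 -0.233  0.971]
```

```bash
python3 -m crank '[[[3,0.03,0.02,-0.1,0,0,0],[3,0,0.02,-0.1,0,0,0],[3,0,0,0,0,0,0],[3,0,0,0,0,0,0]]]'
python3 go.py -8 0 12
```

```text
clock: 8.68
position: [0.4925, -0.0769, 0.1199]
ee_rot: [0.626, 0.77, 0.076, -0.093]
ft_force: [0.0, -0.1, 0.7]
grip_width: 0.458
grasp_force: 51.2
d cm [-0.01  0.04 -0.14] rot deg [-0.02  0.03 -0.  ]
tool axes [[-0.198, 0.979, -0.048], [0.951, 0.204, 0.233], [0.238, 0.001, -0.971]] F [ 0.  -0.1  0.7] w 0.4576539011632429 t 8.675 j [-0.42  0.28  0.73  1.88 -0.43  1.2   0.69]
TCP chute mm [-7.9  0.  13.4] F chute [-0.   0.   0.7]
cm per 10mm: x [ 0.198 -0.951 -0.238] y [0.979 0.204 0.   ] z [ 0.048 -0.233  0.971]
```

Contact is starting. Slide downhill in the grip.

```bash
python3 -m crank '[[[3,0.08,-0.38,-0.095,0,0,0],[3,0.08,-0.38,-0.095,0,0,0],[3,0.08,-0.38,-0.095,0,0,0],[3,0.08,-0.38,-0.095,0,0,0],[3,0.08,-0.38,-0.095,0,0,0],[3,0.08,-0.38,-0.095,0,0,0],[3,0.08,-0.38,-0.095,0,0,0],[3,0.08,-0.38,-0.095,0,0,0],[3,0.08,-0.38,-0.095,0,0,0],[3,0,0,0,0,0,0]]]'
python3 go.py 38 0 13.4
```

```text
clock: 9.93
position: [0.4999, -0.1118, 0.1112]
ee_rot: [0.627, 0.77, 0.076, -0.092]
ft_force: [1.2, 0.4, 3.2]
grip_width: 0.461
grasp_force: 51.7
d cm [ 0.17 -0.88 -0.22] rot deg [0.02 0.05 0.03]
tool axes [[-0.197, 0.979, -0.047], [0.951, 0.203, 0.232], [0.237, 0.001, -0.971]] F [1.2 0.4 3.2] w 0.46101263576989454 t 9.925 j [-0.35  0.34  0.74  1.85 -0.46  1.22  0.78]
TCP chute mm [28.8  0.1 13.4] F chute [-0.9  1.3  3.1]
cm per 10mm: x [ 0.198 -0.951 -0.238] y [0.979 0.204 0.   ] z [ 0.048 -0.233  0.971]
```

```bash
python3 -m crank '[[[3,0.04,-0.19,-0.047,0,0,0],[3,0.04,-0.19,-0.047,0,0,0],[3,0.04,-0.19,-0.047,0,0,0],[3,0,0,0,0,0,0]]]'; python3 go.py 38 0 13.4|tail -2
python3 -m crank '[[[3,0.02,-0.095,-0.024,0,0,0],[3,0.02,-0.095,-0.024,0,0,0],[3,0,0,0,0,0,0]]]'; python3 go.py 38 0 13.4|tail -2
```

```text
clock: 10.42
position: [0.501, -0.1167, 0.1099]
ee_rot: [0.626, 0.77, 0.076, -0.093]
ft_force: [-0.2, 2.3, 5.0]
grip_width: 0.46
grasp_force: 51.8
TCP chute mm [34.   0.2 13.4] F chute [-3.4  0.3  4.3]
cm per 10mm: x [ 0.198 -0.951 -0.238] y [0.979 0.204 0.   ] z [ 0.048 -0.233  0.971]
clock: 10.8
position: [0.5014, -0.1184, 0.1095]
ee_rot: [0.626, 0.77, 0.076, -0.093]
ft_force: [-0.3, 2.0, 6.3]
grip_width: 0.464
grasp_force: 51.9
TCP chute mm [35.8  0.2 13.4] F chute [-3.5  0.1  5.6]
cm per 10mm: x [ 0.198 -0.951 -0.238] y [0.979 0.204 0.   ] z [ 0.048 -0.233  0.971]
```

```bash
for i in 1; do python3 -m crank '[[[3,0.02,-0.095,-0.024,0,0,0],[3,0.02,-0.095,-0.024,0,0,0],[3,0,0,0,0,0,0]]]' >/dev/null; python3 go.py 38 0 13.4|sed -n 3p
python3 -m crank '[[[3,0.02,-0.095,-0.02,0,0,0],[3,0.02,-0.095,-0.02,0,0,0],[3,0,0,0,0,0,0]]]'>/dev/null; python3 go.py 38 0 13.4|sed -n 3p; done
```

```text
TCP chute mm [37.8  0.3 13.4] F chute [-3.7  0.3  5.1]
TCP chute mm [39.9  0.2 13.4] F chute [-3.8 -0.1  5.3]
```

```bash
python3 -m crank '[[[3,0.02,-0.095,-0.024,0,0,0],[3,0,0,0,0,0,0]]]' >/dev/null; python3 go.py 38 0 13.4|sed -n 3p
python3 -m crank '[[[3,0.02,-0.095,-0.024,0,0,0],[3,0,0,0,0,0,0]]]'>/dev/null; python3 go.py 38 0 13.4|sed -n 3p
python3 -m crank '[[[3,0.02,-0.095,-0.024,0,0,0],[3,0,0,0,0,0,0]]]'>/dev/null; python3 go.py 38 0 13.4|sed -n 3p
```

```text
TCP chute mm [40.8  0.2 13.4] F chute [-3.5  1.2  4.5]
TCP chute mm [41.8  0.2 13.5] F chute [-3.8 -0.3  3.8]
TCP chute mm [42.   0.2 13.4] F chute [-8.1 -0.8  7.5]
```

```bash
python3 -m crank '[[[3,0.02,-0.095,-0.024,0,0,0],[3,0,0,0,0,0,0]]]' >/dev/null; python3 go.py 38 0 13.4|sed -n 3p
python3 -m crank '[[[3,0,0,0,0,0,0],[3,0,0,0,0,0,0]]]'; python3 go.py 38 0 13.4|sed -n 3p
```

```text
TCP chute mm [42.   0.2 13.4] F chute [-12.7  -2.2  10.2]
clock: 12.8
position: [0.5026, -0.1243, 0.1081]
ee_rot: [0.626, 0.77, 0.077, -0.094]
ft_force: [-3.9, 9.4, 13.2]
grip_width: 0.46
grasp_force: 52.5
TCP chute mm [42.   0.2 13.4] F chute [-12.9  -1.9  10.4]
```

It is blocked firmly at the expected place, so it is home. Release and retract along the chute normal.

```bash
python3 -m crank '[[[5,0,0,0,0,0,0],[6,0,0,0,0,0,0],[6.5,0,0,0,0,0,0],[6.5,0,0,0,0,0,0],[6.5,0.05,-0.23,0.97,0,0,0],[6.5,0.1,-0.46,1.94,0,0,0],[6.5,0.15,-0.7,2.9,0,0,0],[6.5,0.15,-0.7,2.9,0,0,0],[3,-0.7,4,3,0,0,0],[0,-1,5,1,0,0,0],[0,-1,5,0,0,0,0],[0,-1,5,0,0,0,0],[0,0,0,0,0,0,0]]]'
python3 - <<'E'
from go import *
im,d,p=cam('top'); im2,d2,p2=cam('side')
go(-92,0,30)
out=[]
for i,pp,u0,v0 in((im,p,335,170),(im2,p2,285,185)):
    s=4; k=cv2.resize(i[v0:v0+100,u0:u0+100],None,fx=s,fy=s,interpolation=cv2.INTER_CUBIC)
    b=np.array([(13,-20,44),(13,20,44)])/1000
    cv2.polylines(k,[np.round((proj(pp,W(v,b))-[u0,v0]+.5)*s).astype(int)],False,(255,0,0),1); out.append(k)
save(np.hstack(out),'home1')
E
```

```text
clock: 14.42
position: [0.4697, 0.0462, 0.2361]
ee_rot: [0.624, 0.772, 0.077, -0.093]
ft_force: [0.1, -0.0, 0.8]
grip_width: -0.003
grasp_force: 0.0
d cm [ 0.6  -4.31 -7.98] rot deg [-0.03  0.11 -0.01]
tool axes [[-0.198, 0.979, -0.047], [0.951, 0.204, 0.233], [0.238, 0.002, -0.971]] F [ 0.3 -1.6 -0.1] w -0.0023721051100066156 t 14.525 j [-0.66  0.01  0.65  1.85 -0.25  1.34  0.27]
TCP chute mm [-153.2    2.9   97.2] F chute [1.6 0.  0.3]
cm per 10mm: x [ 0.198 -0.951 -0.238] y [0.979 0.204 0.   ] z [ 0.048 -0.233  0.971]
```

View pics/home1.png

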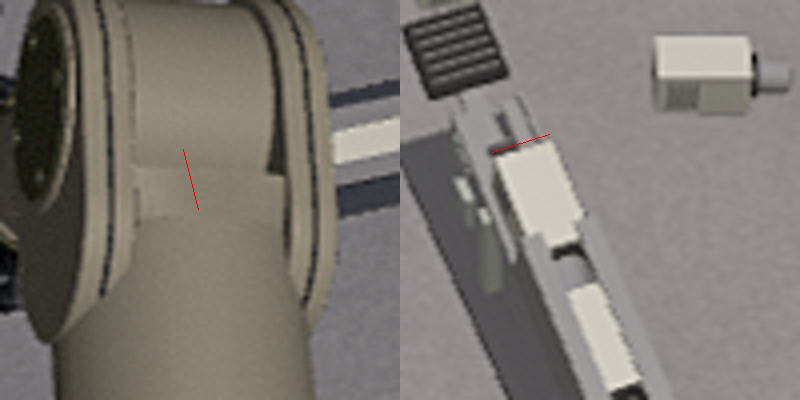

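The side view shows the cartridge seated in the chute with its nose in the tube, its tail edge near crop (497,157)–(548,140), and the loaded one ahead of it. Pad next, with shut fingers.

```bash
python3 -m crank '[[[0,0.2,-1.44,-2,0,0,0],[0,0.2,-1.44,-2,0,0,0],[0,0.2,-1.43,-2,0,0,0],[0,0,0,-1.98,0,0,0],[0,-0.05,0.23,-0.97,0,0,0],[0,-0.05,0.23,-0.97,0,0,0],[0,-0.05,0.23,-0.97,0,0,0],[0,-0.02,0.12,-0.49,0,0,0],[0,0,0,0,0,0,0]]]'; python3 go.py -93 0 -20
python3 -m crank '[[[0,-0.02,0.12,-0.49,0,0,0],[0,-0.02,0.12,-0.49,0,0,0],[0,0,0,0,0,0,0]]]'>/dev/null; python3 go.py -93 0 -30|sed -n 3p
```

```text
clock: 15.65
position: [0.4745, 0.008, 0.1206]
ee_rot: [0.626, 0.77, 0.076, -0.093]
ft_force: [-0.3, -0.1, 0.4]
grip_width: 0.004
grasp_force: 0.0
d cm [-0.04  0.38 -1.29] rot deg [-0.01  0.   -0.02]
tool axes [[-0.198, 0.979, -0.048], [0.951, 0.204, 0.233], [0.238, 0.0, -0.971]] F [-0.3 -0.1  0.4] w 0.004153193608211309 t 15.65 j [-0.58  0.18  0.7   1.97 -0.38  1.14  0.49]
TCP chute mm [-92.4  -0.3  -6.5] F chute [-0.1 -0.3  0.4]
cm per 10mm: x [ 0.198 -0.951 -0.238] y [0.979 0.204 0.   ] z [ 0.048 -0.233  0.971]
TCP chute mm [-92.2   0.2 -16.2] F chute [-1.5 -1.4  6.7]
```

Contact at 6.7 N. Press on by steps.

```bash
python3 -m crank '[[[0,-0.02,0.12,-0.49,0,0,0],[0,-0.02,0.12,-0.49,0,0,0],[0,0,0,0,0,0,0]]]'>/dev/null; python3 go.py -93 0 -30|sed -n 3p
python3 -m crank '[[[0,-0.02,0.12,-0.49,0,0,0],[0,-0.02,0.12,-0.49,0,0,0],[0,0,0,0,0,0,0]]]'>/dev/null; python3 go.py -93 0 -30|sed -n 3p
python3 -m crank '[[[0,-0.02,0.12,-0.49,0,0,0],[0,0,0,0,0,0,0],[0,0,0,0,0,0,0]]]'>/dev/null; python3 go.py -93 0 -30|sed -n 3p
```

```text
TCP chute mm [-91.5   0.2 -26. ] F chute [ 1.1 -2.5 10.1]
TCP chute mm [-92.6  -0.4 -37.3] F chute [-0.6 -0.4  0.7]
TCP chute mm [-92.3   0.1 -41.7] F chute [ 0.4 -0.4  0.8]
```

The force is gone, so it snapped over. Retract clear and check.

```bash
python3 -m crank '[[[0,0.05,-0.23,0.97,0,0,0],[0,0.1,-0.46,1.94,0,0,0],[0,0,0,3,0,0,0],[0,0,1,4,0,0,0],[0,-1,4,4,0,0,0],[0,-1,5,2,0,0,0],[0,-1,5,0,0,0,0],[0,-1,5,0,0,0,0],[0,-1,5,0,0,0,0],[0,0,5,0,0,0,0],[0,0,5,0,0,0,0],[0,0,5,0,0,0,0],[0,0,0,0,0,0,0]]]'
python3 - <<'E'
from go import *
im,d,p=cam('top'); im2,d2,p2=cam('side')
Rm,o=Tc(v)
for n,dd,pp,u in(('side',d2,p2,(270,370,170,320)),):
    uu,vv=np.meshgrid(np.arange(*u[:2]),np.arange(*u[2:])); q=np.c_[uu.ravel(),vv.ravel()]
    L=(pts(pp,q,dd)-o)@Rm*1000; s=np.all((L>(-115,-22,-70))&(L<(-65,22,10)),1); print('pad',s.sum(),np.median(L[s],0).round(1),np.polyfit(L[s][:,0],L[s][:,2],1).round(3))
a=cv2.resize(im2[180:255,285:360],(600,600),interpolation=cv2.INTER_CUBIC); b=np.zeros((600,200,3),np.uint8); b[:143,:200]=cv2.resize(im[180:250,325:423],(200,143)); save(np.hstack([a,b]),'end1')
E
```

```text
clock: 18.77
position: [0.4229, 0.413, 0.2456]
ee_rot: [0.624, 0.772, 0.075, -0.093]
ft_force: [-0.2, -1.8, -0.2]
grip_width: 0.001
grasp_force: 0.0
pad 154 [-84.6   0.8 -53.2] [ 0.554 -6.169]
```

View pics/end1.png

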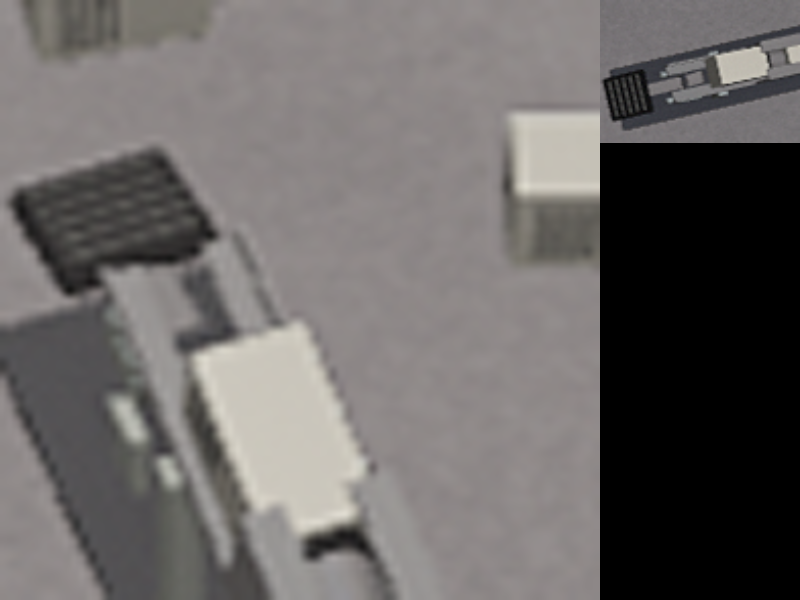

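The pad is down, tilted 0.5 rad (measured slope 0.55, about 0.506 rad), at crop (110,215). The cartridge is seated at (280,420) with its nose in the tube, and the gripper is clear.

```bash
python3 -c "
from workcell import job
print(job.hand_in())"
```

```text
the job is handed in; nothing more can be done
None
```

The job is handed in at about 19 s on the clock: the cartridge is nose-first against the loaded one, the catch is snapped shut with the pad tilted about 0.5 rad, the arm is clear, and the bottle, beaker and spanner were not approached.

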